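# Prove the tester, then test the live terminal of a board

### The arm

A 7-joint arm with a two-finger parallel gripper is mounted at the origin on the work surface. World frame = base frame: x ahead of the robot, y to its left, z up, the work surface at z = 0. Lengths are in m, angles in rad, forces in N, time in s.
With the tool pointing down it reaches from about 0.4 to 0.875 m from the base axis. Payload 19.3 kg.
Tool frame: the origin (TCP) lies at the very end of the fingers, on their centre line; the grasp point (between the pads) lies 19 mm behind it; z points along the fingers, y is the line along which they close (so a half turn about z gives the same grasp; the last joint's range is limited). The gripper opens to 85 mm and grips with 20 to 120 N. Pads are 22 mm wide; open, the fingers measure 114 mm over their backs; the gripper's body (76 mm by 85 mm) begins 54 mm behind the grasp point. The pads swing forward as they close: fully open they stand 13 mm farther back than shut.
Start: joints at [-1.312, 0.521, -0.036, 1.599, 0.021, 1.021, -0.113], TCP at [0.202, 0.592, 0.231] pointing down, gripper open.
Joint ranges: [-2.91, 2.91], [-0.3, 2.13], [-1.5, 1.42], [0.17, 2.43], [-1.26, 4.41], [0.16, 1.93], [-2.52, 2.52]. Speed limits (rad/s): [1.89, 1.89, 2.39, 2.39, 3.01, 3.01, 3.01].

### API

Orientations are given as [roll, pitch, yaw] about the fixed x, y, z axes, in that order (R = Rz(yaw) Ry(pitch) Rx(roll)).
In Python, from workcell import bot gives the robot as it stands.
- The arm moves only by the shell command python3 -m crank 'ROWS' [FORCE]. ROWS is a JSON object of lists of equal length, an entry for each row: "travel": the shift along the world's x, y, z in cm, a list of three; "turn": the turn, a rotation vector about the world's x, y, z in degrees, a list of three; "gripper": the closure, from 0 (fully open) to 1 (shut). A call has exactly 5 rows; each row is the pose to reach, as a shift and turn from the pose commanded when the call began; what a row does not reach only later rows make up. A row lasts 1/10 s, in which the tool goes at most 50 mm and 8.59 degrees, less where a joint would pass 70% of its speed; a pose out of reach is approached as far as the arm can. A call with a gripper value outside its range is refused whole. The fingers move at their own pace and stop on an object; FORCE is the grip in N (left out, the last holds). Time passes only in rows, so rows that repeat a pose let the fingers close, or fill a call up. It gives the time, the measured TCP pose, the force, the opening and the grip force at its end, in the units of the state.
- bot.observe(): the state, without advancing time (a new reading comes with each control period).
- bot.grab_frame(name): name is "side" or "top"; returns a dict with "pixels" (400x640x3 uint8, red, green, blue), "fx", "fy", "cx", "cy" (pixels), "dist" ([k1, k2, p1, p2, k3] as OpenCV has them; the pictures are not rectified), "extrinsics" (4x4, takes a point from world to camera coordinates). Camera axes: x right, y down, z forward; pixel columns grow to the right and rows downward; lengths in m; the calibration is good to about 2 mm. A picture is of the moment at which its call begins. There is no depth.
- bot.job_done(): hands the job in; it is judged then, once.
The state is a dict: "clock": time; "qpos": joint angles; "qd": joint speeds; "joint_efforts": joint torques, N m; "position": TCP position; "tool_rot": TCP orientation; "force": force on the tool from outside, world axes, zero at the start; "moment": the same for the moment, N m; "grip_width": finger opening in m; "finger_force": force on a finger pad.
Only numpy, scipy, OpenCV 4.12 (cv2) and the standard library are available. Lean on these libraries where they do the work, as an engineer would, in place of code of your own. Each camera call takes 0.05 s, during which the arm holds its last target. There are 200 camera calls.

### The job

Check whether the board in the swivel holder is dead: take the tester pen from the screwdriver rack and first prove it by standing it upright on the brass stud of the proving unit for a good second, pressed lightly so that its sprung tip gives but does not bottom. Then hold the tip in the same light way on the terminal screw next to the glass fuse, pen square to the board, and finish while still holding it there, steady, in the gripper. Do not jab the contacts, do not push the board round in its holder, and leave the proving unit, screwdrivers, solder spool and flux tin where they are.

Things in the scene. Friction and masses are not known exactly. Their poses are not given: they have to be found in the camera images.
- pen: Grey tester pen, no lead, 157 mm, about 70 g, slim and straight with a steel clip, hanging tip down by its guard in one rack hole. Origin: on its axis, underside of guard; z from tip to tail. Above: guard 28 mm dia, 4 thick, then round body 20 mm dia (grip here) to +95. Below: nose 16 dia to -22, cone to 9 dia at -50, sprung 5 mm tip to -62. Lift 70 mm to clear the rack, 145 its screwdrivers.
- tip_end (a point): The very end of the pen's sprung tip; 62 mm below the pen's origin along the pen's axis while not pressed.
- tip (a joint): How far the sprung tip is pushed into the nose (m): 0 = fully out, 0.006 = bottomed. Spring: about 1 N to start moving, then 0.7 N more per mm, about 5.2 N at the bottom; beyond that it is rigid.
- rack: Fixed plywood screwdriver rack: plate 60 (x) by 150 (y) mm, top face 95 mm above the bench, foot 80 by 150 mm. Origin: centre of its underside, z up. Three 18 mm holes on its y axis at -45, 0, +45 mm hold the pen and two screwdrivers in any order; free room for fingers on the +x and -x sides of each tool.
- driver_a: Screwdriver, grey fluted pear-shaped handle 30 mm thick and 79 mm tall above the rack plate, steel blade 72 mm below. Origin: on its axis where the handle's shoulder rests on the rack plate. Not to be disturbed.
- driver_b: Like driver_a, handle 70 mm tall. Not to be disturbed.
- prover: Proving unit: loose grey box 70 mm (x) by 115 mm (y) by 34 mm tall with rubber ends, 0.36 kg, lying on the bench. Origin: centre of its underside, z up.
- stud (a point): Centre of the flat top of the proving unit's round brass contact stud, 18 mm diameter, which stands 3 mm proud of the unit's top face 22 mm to the unit's +y side, 37 mm above the bench.
- holder: Fixed circuit-board holder: steel foot 120 (x) by 210 (y) mm, two upright arms 100 mm tall at y = +-96 mm with black clamp knobs. The board swivels between them about the holder's y axis, 85 mm above the bench. Origin: centre of the underside, z up.
- board: Green circuit board 105 (x) by 152 (y) mm, tilted 0.1 to 0.45 rad with its -x edge low, held by friction that slips at 0.8 N m. Origin: on the swivel axis, on the top face; z square to the board, up. In line along y near the -x edge: black terminal strip with three screws (y -41.5, -17.5, +6.5 mm), then at its +y end the glass fuse. Parts on the +x half stand up to 24 mm.
- live_screw (a point): Centre of the top of the terminal screw to be tested: the end screw of the strip, next to the fuse. Flat steel head 13 mm diameter, 4 mm tall; this point is 18 mm above the board, at x -24, y +6.5 mm on it. Thin barriers 10 mm to either side along y rise 2 mm above the head.
- spool: Solder spool, 54 mm diameter, 40 mm tall, standing on the bench. Not to be disturbed.
- tin: Round aluminium flux tin, 54 mm diameter, 21 mm tall. Not to be disturbed.
Not all that is in view belongs to the job. Leave any red look-alike of the pen alone.

How it is judged:
By the outcome, as a careful person would: the job done as asked, in the order asked, and still so for the second after the job is handed in, while the arm keeps its last pose, push and grip.
It also fails if it takes over 46 s, if anything falls off the work surface, if the arm or the gripper's body presses on something with over 40 N, if the wrist force passes 120 N, or if a joint passes its speed limit or range.

## Working session

There is one attempt and no reset: what is moved stays moved. The work goes in short steps, Python scripts to look and compute and a shell command to move; the robot and the scene stay as the last step left them, time stands still between calls to the robot, and variables do not carry over. Pictures are saved under pics/ and viewed, at most 10 in all, crops included, and the job is handed in when it is done.

```bash
mkdir -p pics; ls; python3 - <<'E'
from workcell import bot
import cv2,pickle
d={}
for n in("side","top"):
    f=bot.grab_frame(n);d[n]=f
    cv2.imwrite(f"pics/{n}0.png",f["pixels"][:,:,::-1]);print(n,f["fx"],f["dist"],f["extrinsics"])
pickle.dump(d,open("f0.pkl","wb"))
s=bot.observe();print(s)
E
```

```text
pics
side 419.9679147102892 [-0.00189612  0.          0.          0.          0.        ] [[-0.91618685 -0.40065508  0.00878421  0.54904255]
 [-0.24932073  0.55269239 -0.79521714  0.21254113]
 [ 0.31375282 -0.73075757 -0.60626111  0.77174342]
 [ 0.          0.          0.          1.        ]]
top 397.05103279526526 [-0.07130005  0.          0.          0.          0.        ] [[ 0.0154797  -0.99986189 -0.00604864  0.00801767]
 [-0.99332375 -0.01468629 -0.11442136  0.59681482]
 [ 0.11431672  0.00777946 -0.99341389  1.11674143]
 [ 0.          0.          0.          1.        ]]
{'clock': 0.1, 'qpos': array([-1.31220294,  0.52194703, -0.03633915,  1.59992378,  0.02120576,
        1.02109152, -0.11279688]), 'qd': array([ 0.00112821, -0.00120622, -0.00163208, -0.00144248, -0.00030509,
       -0.00078557,  0.00026337]), 'joint_efforts': array([ 5.17014603e-03, -9.28493643e+01,  1.98519856e+00, -3.70537627e+01,
        1.83355721e-02,  5.33653074e-03, -7.42743987e-05]), 'position': array([0.20174668, 0.59124081, 0.2307975 ]), 'tool_rot': array([-3.14061039e+00,  6.68420577e-05,  2.81280412e+00]), 'force': array([ 0.55826302,  0.3112877 , -0.15273895]), 'moment': array([-0.02416924,  0.04022132, -0.01856314]), 'finger_force': 0.0, 'grip_width': 0.08558058274162748}
```

View pics/side0.png

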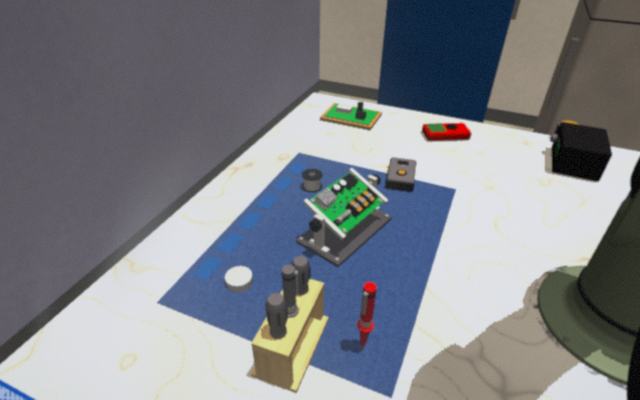

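View pics/top0.png

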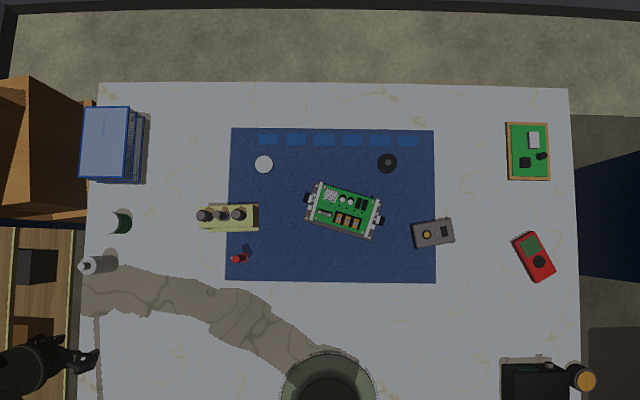

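Side view: the rack tools stand at about (277,315), (290,290) and (301,275), with a red look-alike at (367,315). The board is at (347,203), the prover at (401,173), the spool at (312,180) and the tin at (238,279). Top view: the rack tools are at (205,215), (222,215) and (239,213), the board at (344,210) and the prover at (433,233).
Pen candidates are the three rack tools. The middle one looks slim and straight, so I'll confirm it in an enlarged crop.

```bash
python3 - <<'E'
import cv2,pickle,numpy as np
d=pickle.load(open("f0.pkl","rb"))
def c(n,x,y,w,h):
    return cv2.resize(d[n]["pixels"][y:y+h,x:x+w,::-1],(400,300),interpolation=cv2.INTER_CUBIC)
a=np.vstack([np.hstack([c("side",225,245,133,100),c("top",190,190,80,60)]),np.hstack([c("top",300,172,88,66),c("top",403,205,60,45)])])
cv2.imwrite("pics/crop1.png",a)
E
```

```text
(no output)
```

View pics/crop1.png

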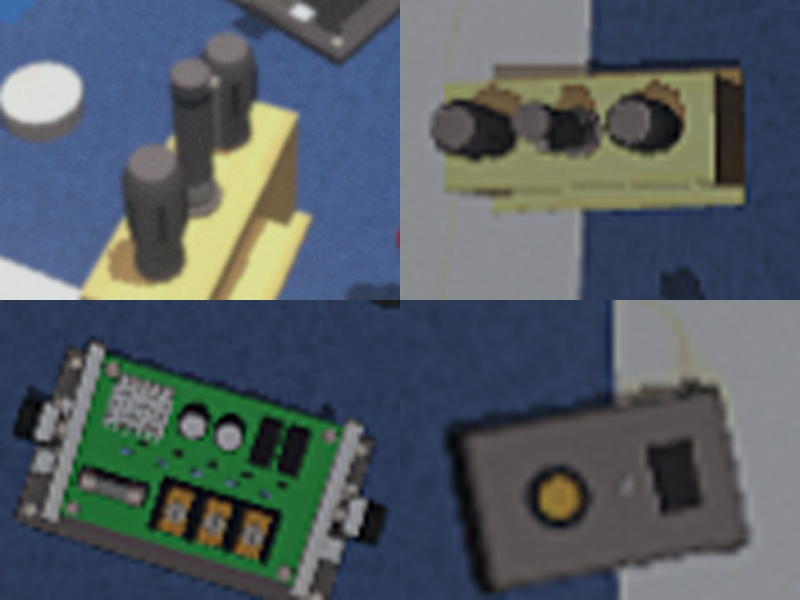

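Confirmed: in the crop, the middle tool (side (290,290), top (222,215)) is slim and straight with a guard disc, so it is the pen. The other two are pear-shaped handles. The fuse is at the left (+y) end of the strip, so the live screw is the leftmost one, at about top (339,213). Next I'll measure.

```bash
cat > h.py <<'E'
import cv2,numpy as np
def K(f): return np.array([[f["fx"],0,f["cx"]],[0,f["fy"],f["cy"]],[0,0,1.]])
def und(f,p): return cv2.undistortPoints(np.array(p,float).reshape(-1,1,2),K(f),np.array(f["dist"])).reshape(-1,2)
def tri(fs,ps,ft,pt):
    X=cv2.triangulatePoints(fs["extrinsics"][:3],ft["extrinsics"][:3],und(fs,ps).T,und(ft,pt).T)
    return (X[:3]/X[3]).T
def ray(f,p,z):
    E=f["extrinsics"];R=E[:3,:3];c=-R.T@E[:3,3];u=und(f,p)
    d=np.c_[u,np.ones(len(u))]@R
    return c+d*((z-c[2])/d[:,2])[:,None]
def proj(f,P):
    E=f["extrinsics"]
    return cv2.projectPoints(np.array(P,float).reshape(-1,3),cv2.Rodrigues(E[:3,:3])[0],E[:3,3],K(f),np.array(f["dist"]))[0].reshape(-1,2)
def blobs(m,x0,y0,x1,y1,amin=4):
    q=np.zeros_like(m);q[y0:y1,x0:x1]=m[y0:y1,x0:x1]
    n,l,s,c=cv2.connectedComponentsWithStats(q,connectivity=4)
    return [(c[i].round(2),s[i,4]) for i in range(1,n) if s[i,4]>=amin]
E
python3 - <<'E'
import pickle;from h import *
d=pickle.load(open("f0.pkl","rb"))
box={"side":(300,150,420,245),"top":(300,175,460,250)}
for n in d:
    hsv=cv2.cvtColor(d[n]["pixels"],cv2.COLOR_RGB2HSV)
    o=cv2.inRange(hsv,(10,90,60),(28,255,255));g=cv2.inRange(hsv,(45,90,50),(80,255,255))
    print(n,"orange",blobs(o,*box[n]));
    q=np.zeros_like(g);x0,y0,x1,y1=box[n];q[y0:y1,x0:x1]=g[y0:y1,x0:x1]
    q=cv2.morphologyEx(q,cv2.MORPH_CLOSE,np.ones((5,5)))
    cs=max(cv2.findContours(q,cv2.RETR_EXTERNAL,cv2.CHAIN_APPROX_NONE)[0],key=cv2.contourArea)
    h=cv2.convexHull(cs);print("green",cv2.approxPolyDP(h,4,True).reshape(-1,2).tolist(),cv2.minAreaRect(cs))
def c(n,x,y,w,h):
    return cv2.resize(d[n]["pixels"][y:y+h,x:x+w,::-1],(400,600),interpolation=cv2.INTER_CUBIC)
cv2.imwrite("pics/crop2.png",np.hstack([c("side",255,250,56,84),c("side",305,165,90,135)*1]))
cv2.imwrite("pics/crop2.png",np.hstack([c("side",255,250,56,84),cv2.copyMakeBorder(cv2.resize(d["side"]["pixels"][160:245,300:400,::-1],(400,340),interpolation=cv2.INTER_CUBIC),0,260,0,0,cv2.BORDER_CONSTANT)]))
E
```

```text
side orange [(array([401.39, 172.03]), np.int32(33)), (array([365.3, 192.5]), np.int32(20)), (array([358.81, 197.43]), np.int32(21)), (array([371.84, 198.4 ]), np.int32(25)), (array([352.3, 202.5]), np.int32(20)), (array([365.5, 203.5]), np.int32(30)), (array([359.12, 208.52]), np.int32(33))]
green [[367, 187], [335, 222], [313, 203], [314, 196], [354, 176]] ((339.25, 194.25001525878906), (33.23401641845703, 49.497474670410156), 45.0)
top orange [(array([339.1 , 215.05]), np.int32(21)), (array([347.55, 217.55]), np.int32(22)), (array([356.09, 220.09]), np.int32(23)), (array([337.53, 221.41]), np.int32(17)), (array([345.53, 223.87]), np.int32(15)), (array([354.06, 226.31]), np.int32(16)), (array([426.43, 234.23]), np.int32(35))]
green [[323, 184], [375, 200], [363, 234], [313, 219]] ((343.72479248046875, 208.91744995117188), (54.787662506103516, 36.97209167480469), 16.69924545288086)
```

View pics/crop2.png

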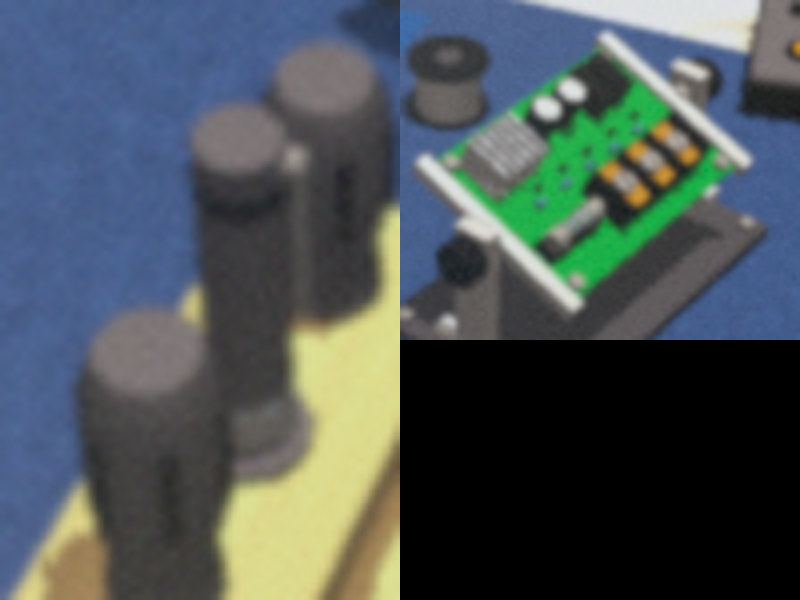

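The side crop shows the pen's tail centre at about (288.3,270.3) and its guard near (292.5,311). The steel clip is on the camera-right side of the upper body. The live screw's two brass plates are at side (352.3,202.5) and (359.1,208.5).

```bash
python3 - <<'E'
import pickle;from h import *
np.set_printoptions(precision=4,suppress=True)
d=pickle.load(open("f0.pkl","rb"));S,T=d["side"],d["top"]
s=[(352.3,202.5),(359.12,208.52),(358.81,197.43),(365.5,203.5),(365.3,192.5),(371.84,198.4),(401.39,172.03),(288.3,270.3)]
t=[(339.1,215.05),(337.53,221.41),(347.55,217.55),(345.53,223.87),(356.09,220.09),(354.06,226.31),(426.43,234.23),(216.4,214.4)]
X=tri(S,s,T,t)
for f,p in((S,s),(T,t)): print("res",(proj(f,X)-p).round(1).tolist())
print(X)
up=(X[1]+X[0])/2;a=X[:6]
ex=((a[0]+a[2]+a[4])-(a[1]+a[3]+a[5]))/3;ey=(a[0]+a[1]-a[4]-a[5])/2
print("ex",ex,np.linalg.norm(ex),"ey",ey,np.linalg.norm(ey))
n=np.cross(ex,ey);n/=np.linalg.norm(n);print("n",n,"yaw",np.arctan2(-ey[0],ey[1]),"tilt",np.arcsin(np.hypot(*n[:2])))
print("stud top z37",ray(T,[t[6]],.037),"side",ray(S,[s[6]],.037))
print("pen tail z190 top",ray(T,[t[7]],.190),"side",ray(S,[s[7]],.190))
print("rack edges",ray(T,[(199,207.4),(253,204.4),(199,227.4),(253,227.2)],.095))
p=ray(T,[t[7]],.190)[0]
print("guard pred",proj(S,[[p[0],p[1],.099]]),proj(T,[[p[0],p[1],.099]]))
for a in range(0,360,30):
    u=np.array([np.cos(np.radians(a)),np.sin(np.radians(a)),0])*.0125
    print(a,proj(S,[p+u-[0,0,.005],p+u-[0,0,.045]]).round(1).tolist(),proj(T,[p+u-[0,0,.005],p+u-[0,0,.045]]).round(1).tolist())
A=cv2.resize(T["pixels"][195:235,195:250,::-1],(800,582),interpolation=cv2.INTER_CUBIC);cv2.imwrite("pics/crop3.png",cv2.convertScaleAbs(A,alpha=1.6))
E
```

```text
res [[-0.0, -0.0], [-0.1, -0.0], [-0.1, -0.0], [-0.2, -0.0], [-0.1, -0.0], [-0.3, -0.0], [-0.1, -0.0], [0.2, 0.0]]
res [[0.0, 0.0], [0.0, 0.1], [0.0, 0.0], [0.0, 0.1], [0.0, 0.1], [0.0, 0.2], [0.0, 0.1], [-0.0, -0.1]]
[[ 0.5304 -0.0221  0.0929]
 [ 0.5132 -0.0182  0.0849]
 [ 0.5239 -0.0453  0.0929]
 [ 0.5066 -0.0403  0.0851]
 [ 0.5171 -0.0687  0.0928]
 [ 0.5    -0.0639  0.0851]
 [ 0.482  -0.2757  0.0343]
 [ 0.5218  0.2893  0.1855]]
ex [ 0.0172 -0.0045  0.0078] 0.019420526393818315 ey [ 0.0133  0.0461 -0.    ] 0.04799192870420332
n [-0.3877  0.1121  0.9149] yaw -0.28015074754162866 tilt 0.4154774706132968
stud top z37 [[ 0.4823 -0.275   0.037 ]] side [[ 0.481  -0.2714  0.037 ]]
pen tail z190 top [[0.5213 0.288  0.19  ]] side [[0.52   0.2932 0.19  ]]
rack edges [[0.5452 0.3644 0.095 ]
 [0.5559 0.2146 0.095 ]
 [0.4902 0.3617 0.095 ]
 [0.4935 0.2124 0.095 ]]
guard pred [[291.0474 308.1624]] [[225.6287 216.4561]]
0 [[281.6, 267.5], [282.8, 286.0]] [[217.2, 209.6], [221.4, 210.7]]
30 [[280.7, 270.7], [281.9, 289.2]] [[214.7, 210.2], [219.0, 211.3]]
60 [[282.0, 273.8], [283.2, 292.3]] [[212.8, 212.0], [217.2, 213.0]]
90 [[285.3, 275.8], [286.4, 294.4]] [[212.1, 214.4], [216.5, 215.4]]
120 [[289.7, 276.4], [290.6, 294.9]] [[212.6, 216.9], [217.0, 217.8]]
150 [[294.0, 275.2], [294.7, 293.7]] [[214.3, 218.8], [218.6, 219.6]]
180 [[297.0, 272.6], [297.5, 291.1]] [[216.7, 219.5], [221.0, 220.2]]
210 [[297.8, 269.4], [298.3, 287.9]] [[219.2, 218.9], [223.3, 219.6]]
240 [[296.4, 266.4], [297.0, 284.9]] [[221.1, 217.1], [225.1, 217.9]]
270 [[293.1, 264.4], [293.8, 282.9]] [[221.9, 214.6], [225.9, 215.5]]
300 [[288.8, 263.9], [289.6, 282.4]] [[221.3, 212.1], [225.3, 213.1]]
330 [[284.6, 265.1], [285.6, 283.5]] [[219.6, 210.3], [223.7, 211.4]]
```

View pics/crop3.png

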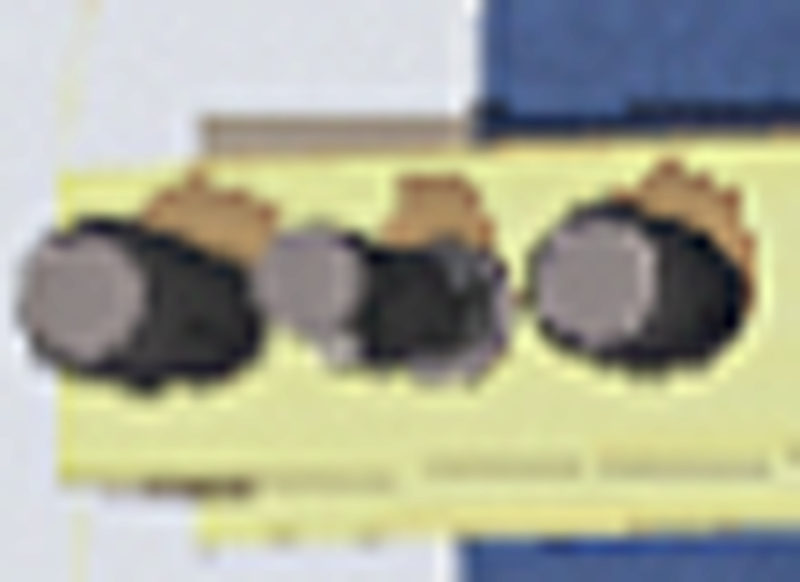

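The top crop shows the pen's tail at (216.5,214.3), its guard at (226.3,216.3), and the clip at (218.7,218.9), which puts the clip at about 205° world azimuth. The pen axis is at about (0.521,0.289) and upright. I'll grip with the closing line at about -37°, clear of both clip and drivers.

```bash
python3 -m crank '{"travel":[[3.2,-3,0.2],[6.4,-6,0.4],[9.6,-9,0.6],[12.8,-12,0.8],[16,-15,1]],"turn":[[0,0,-8],[0,0,-16],[0,0,-24],[0,0,-32],[0,0,-40]],"gripper":[0,0,0,0,0]}' && python3 -m crank '{"travel":[[3.2,-3,0],[6.4,-6,0],[9.6,-9,0],[12.8,-12,0],[15.9,-15.2,0]],"turn":[[0,0,-8],[0,0,-16],[0,0,-24],[0,0,-32],[0,0,-40]],"gripper":[0.2,0.2,0.2,0.2,0.2]}' && python3 -m crank '{"travel":[[0,0,0],[0,0,0],[0,0,0],[0,0,0],[0,0,0]],"turn":[[0,0,-8],[0,0,-16],[0,0,-24],[0,0,-28],[0,0,-28]],"gripper":[0.2,0.2,0.2,0.2,0.2]}'; python3 -c "
from workcell import bot
import cv2,pickle
s=bot.observe();print(s['position'],s['tool_rot'],s['grip_width'],s['qpos'])
d={n:bot.grab_frame(n) for n in('side','top')};pickle.dump(d,open('f1.pkl','wb'))
cv2.imwrite('pics/s1.png',cv2.resize(d['side']['pixels'][150:350,200:450,::-1],(750,600)))"
```

```text
clock: 0.6
position: [0.3628, 0.44, 0.2413]
tool_rot: [-3.141, 0.0, 2.109]
force: [0.4, 1.3, -0.2]
grip_width: 0.0849
finger_force: 0.0
clock: 1.1
position: [0.5218, 0.2883, 0.2412]
tool_rot: [-3.141, 0.0, 1.411]
force: [0.2, 0.2, -0.4]
grip_width: 0.0682
finger_force: 0.0
clock: 1.6
position: [0.5206, 0.2896, 0.241]
tool_rot: [-3.142, 0.001, 0.927]
force: [0.5, -0.4, 0.2]
grip_width: 0.0685
finger_force: 0.0
[0.52059881 0.28957769 0.24095551] [-3.14157984e+00  7.30076293e-04  9.26864440e-01] 0.06854968367803997 [-0.94823601  0.51031955  0.49794291  1.68864981 -0.2779959   1.01427335
 -0.99944875]
```

View pics/s1.png

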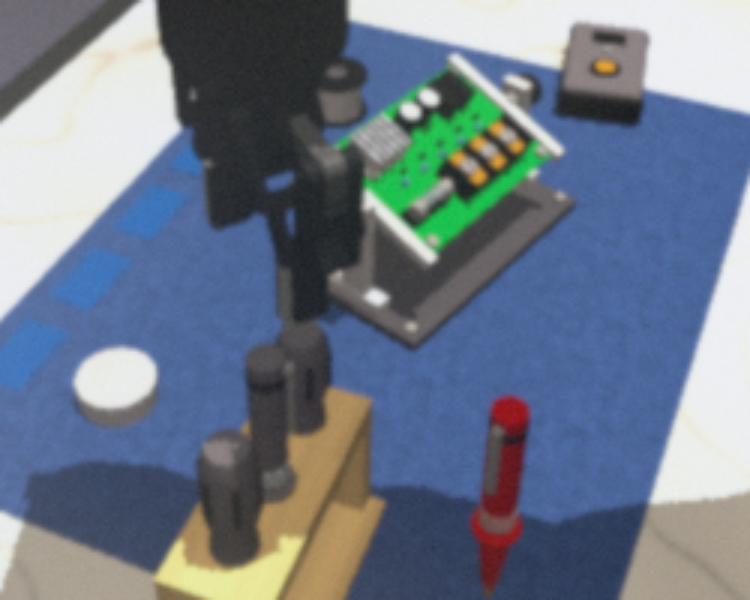

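The side view shows the gripper above the pen, with the near fingertip at about (297,256) and the path down clear of both handles. I'll descend.

```bash
python3 -m crank '{"travel":[[0,0,-2.5],[0,0,-5],[0,0,-7.5],[0,0,-10],[0,0,-11.3]],"turn":[[0,0,0],[0,0,0],[0,0,0],[0,0,0],[0,0,0]],"gripper":[0.2,0.2,0.2,0.2,0.2]}' && python3 -m crank '{"travel":[[0,0,0],[0,0,0],[0,0,0],[0,0,0],[0,0,0]],"turn":[[0,0,0],[0,0,0],[0,0,0],[0,0,0],[0,0,0]],"gripper":[0.6,0.7,0.8,1,1]}' 30 && python3 -m crank '{"travel":[[0,0,0],[0,0,0],[0,0,0],[0,0,0],[0,0,0]],"turn":[[0,0,0],[0,0,0],[0,0,0],[0,0,0],[0,0,0]],"gripper":[1,1,1,1,1]}' 40
```

```text
clock: 2.2
position: [0.5202, 0.2891, 0.1265]
tool_rot: [-3.141, 0.002, 0.93]
force: [0.3, 0.8, 0.4]
grip_width: 0.068
finger_force: 0.0
clock: 2.7
position: [0.5214, 0.2898, 0.1294]
tool_rot: [3.141, -0.002, 0.928]
force: [-0.4, -0.0, 8.2]
grip_width: 0.0193
finger_force: 30.7
clock: 3.2
position: [0.5214, 0.2898, 0.1294]
tool_rot: [3.141, -0.002, 0.928]
force: [-1.0, -0.6, 8.0]
grip_width: 0.019
finger_force: 38.6
```

Gripped at a width of 19 mm. Next I'll lift 15 cm and carry the pen over to a point above the proving unit.

```bash
python3 -m crank '{"travel":[[0,0,1.5],[0,0,4.5],[0,0,8],[0,0,12],[0,0,15]],"turn":[[0,0,0],[0,0,0],[0,0,0],[0,0,0],[0,0,0]],"gripper":[1,1,1,1,1]}' && python3 -m crank '{"travel":[[0,-2,0],[-0.5,-6,0],[-1,-10.5,0],[-1.5,-15,0],[-2,-19.5,0]],"turn":[[0,0,0],[0,0,0],[0,0,0],[0,0,0],[0,0,0]],"gripper":[1,1,1,1,1]}' && python3 -m crank '{"travel":[[-0.2,-4.5,0],[-0.5,-9,0],[-1,-13.5,0],[-1.3,-18,0],[-1.5,-22.5,0]],"turn":[[0,0,0],[0,0,0],[0,0,0],[0,0,0],[0,0,0]],"gripper":[1,1,1,1,1]}' && python3 -m crank '{"travel":[[0,-4.5,0],[0,-9,0],[-0.2,-12,-1],[-0.3,-14,-3],[-0.3,-14.5,-6]],"turn":[[0,0,0],[0,0,0],[0,0,0],[0,0,0],[0,0,0]],"gripper":[1,1,1,1,1]}'&& python3 -m crank '{"travel":[[0,0,0],[0,0,0],[0,0,0],[0,0,0],[0,0,0]],"turn":[[0,0,0],[0,0,0],[0,0,0],[0,0,0],[0,0,0]],"gripper":[1,1,1,1,1]}'
python3 -c "
from workcell import bot
import cv2,pickle
from h import *
s=bot.observe();print(s['position'],s['tool_rot'],s['grip_width'],s['force'],s['qpos'])
d={n:bot.grab_frame(n) for n in('side','top')};pickle.dump(d,open('f2.pkl','wb'))
p=s['position'];print(proj(d['side'],[p-[0,0,.0964]]),proj(d['top'],[p-[0,0,.0964]]))
a=cv2.resize(d['side']['pixels'][100:225,350:450,::-1],(480,600),interpolation=2)
b=cv2.resize(d['top']['pixels'][190:280,400:448,::-1],(320,600),interpolation=2)
cv2.imwrite('pics/c4.png',np.hstack([a,b]))"
```

```text
clock: 3.7
position: [0.521, 0.2893, 0.2819]
tool_rot: [3.141, -0.002, 0.928]
force: [-0.3, -0.1, -0.9]
grip_width: 0.0189
finger_force: 39.4
clock: 4.2
position: [0.4999, 0.0922, 0.2787]
tool_rot: [-3.141, -0.0, 0.928]
force: [2.0, -0.3, -0.1]
grip_width: 0.0188
finger_force: 39.4
clock: 4.7
position: [0.4847, -0.1325, 0.2788]
tool_rot: [-3.141, -0.001, 0.928]
force: [1.5, 1.5, 0.3]
grip_width: 0.0189
finger_force: 39.4
clock: 5.2
position: [0.482, -0.2787, 0.2189]
tool_rot: [3.139, 0.0, 0.924]
force: [-0.2, 1.5, -1.9]
grip_width: 0.0189
finger_force: 39.4
clock: 5.7
position: [0.4833, -0.2752, 0.2192]
tool_rot: [3.14, -0.001, 0.929]
force: [-1.0, -0.3, -0.1]
grip_width: 0.0192
finger_force: 39.3
[ 0.48328098 -0.27516962  0.21917198] [ 3.14048564e+00 -6.33884926e-04  9.28602499e-01] 0.01921265246339702 [-1.03108485 -0.28964898 -0.06008714] [-0.02493759  0.49437082  0.61413643  1.8211718  -0.34763751  0.93399962
  0.1002348 ]
[[405.28142614 142.16614456]] [[434.44641762 233.45791702]]
```

View pics/c4.png

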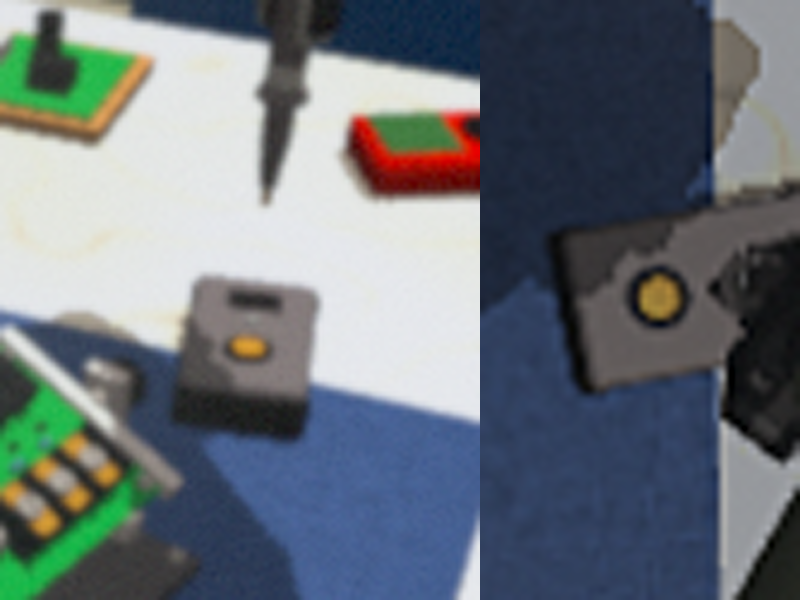

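The side crop shows the tip at (405.4,142.7) against a forward-kinematics prediction of (405.3,142.2), so the grasp model holds. The stud is at (402,172). I'll check the tilt numerically, then descend to just above the stud.

```bash
python3 - <<'E'
import pickle;from h import *
d=pickle.load(open("f2.pkl","rb"));S=d["side"]
p=np.array([.4833,-.2752,.2192])
print(proj(S,[p-[0,0,.0964],p-[0,0,.0364],p-[0,0,.0844]]))
g=cv2.cvtColor(S["pixels"],cv2.COLOR_RGB2GRAY).astype(int)
for y in range(112,144,2):
    x=np.where(g[y,395:422]<130)[0]+395
    print(y,x.min() if len(x) else None,x.max() if len(x) else None, x.mean() if len(x) else None)
E
python3 -m crank '{"travel":[[0,0,-2],[-0.05,0.05,-4],[-0.1,0.1,-6],[-0.15,0.15,-7.2],[-0.15,0.15,-7.8]],"turn":[[0,0,0],[0,0,0],[0,0,0],[0,0,0],[0,0,0]],"gripper":[1,1,1,1,1]}'&& python3 -m crank '{"travel":[[0,0,0],[0,0,0],[0,0,0],[0,0,0],[0,0,0]],"turn":[[0,0,0],[0,0,0],[0,0,0],[0,0,0],[0,0,0]],"gripper":[1,1,1,1,1]}'
python3 -c "
from workcell import bot
import cv2,pickle
from h import *
s=bot.observe();print(s['position'],s['tool_rot'],s['force'])
d={n:bot.grab_frame(n) for n in('side','top')};pickle.dump(d,open('f3.pkl','wb'))
p=s['position'];print(proj(d['side'],[p-[0,0,.0964]]),proj(d['top'],[p-[0,0,.0964]]))
a=cv2.resize(d['side']['pixels'][120:200,360:440,::-1],(600,600),interpolation=2)
cv2.imwrite('pics/c5.png',a)"
```

```text
[[405.27849595 142.14929329]
 [408.6156558  120.12411267]
 [405.92739676 137.86698999]]
112 406 413 409.5
114 406 412 409.0
116 405 412 408.5
118 404 412 408.0
120 404 413 408.5
122 405 411 408.0
124 405 410 407.5
126 405 410 407.5
128 405 409 407.0
130 405 409 407.0
132 405 408 406.5
134 404 407 405.5
136 404 407 405.5
138 405 406 405.5
140 405 405 405.0
142 None None None
clock: 6.3
position: [0.4811, -0.2738, 0.1396]
tool_rot: [-3.141, 0.0, 0.928]
force: [-0.1, -0.9, -0.8]
grip_width: 0.0188
finger_force: 39.4
clock: 6.8
position: [0.4815, -0.274, 0.1406]
tool_rot: [3.141, -0.0, 0.928]
force: [0.7, 0.3, -1.2]
grip_width: 0.0187
finger_force: 39.4
[ 0.48151067 -0.27400997  0.140626  ] [ 3.14112606e+00 -2.19507633e-04  9.27885998e-01] [ 0.65802252  0.32968211 -1.15413047]
[[401.7947893  169.16342914]] [[426.72224085 234.46876033]]
```

View pics/c5.png

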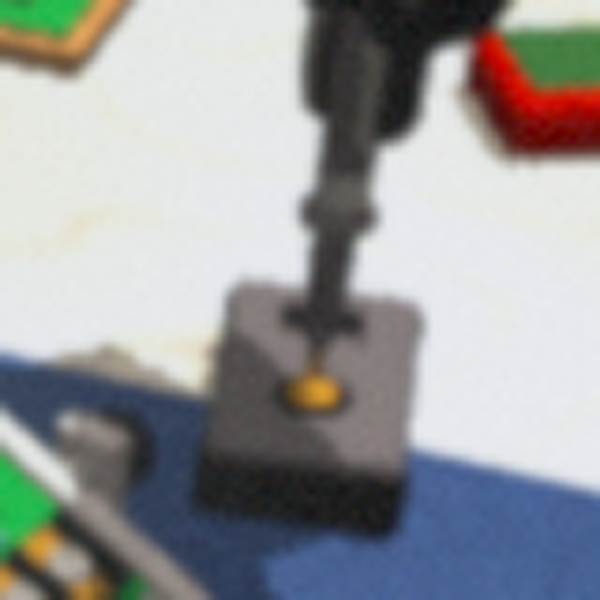

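The side crop shows the pen upright with its tip at (402.1,168.7), directly above the stud at (402.1,172). I'll come down slowly now.

```bash
python3 -m crank '{"travel":[[0,0,-0.1],[0,0,-0.2],[0,0,-0.3],[0,0,-0.4],[0,0,-0.5]],"turn":[[0,0,0],[0,0,0],[0,0,0],[0,0,0],[0,0,0]],"gripper":[1,1,1,1,1]}'&& python3 -m crank '{"travel":[[0,0,-0.05],[0,0,-0.1],[0,0,-0.15],[0,0,-0.2],[0,0,-0.2]],"turn":[[0,0,0],[0,0,0],[0,0,0],[0,0,0],[0,0,0]],"gripper":[1,1,1,1,1]}'&& python3 -m crank '{"travel":[[0,0,-0.05],[0,0,-0.1],[0,0,-0.1],[0,0,-0.1],[0,0,-0.1]],"turn":[[0,0,0],[0,0,0],[0,0,0],[0,0,0],[0,0,0]],"gripper":[1,1,1,1,1]}'; python3 -c "
from workcell import bot
for i in range(3): s=bot.observe();print(s['position'],s['force'],s['moment'],s['clock'])"
```

```text
clock: 7.4
position: [0.4813, -0.274, 0.1352]
tool_rot: [-3.142, 0.0, 0.928]
force: [-0.2, -0.3, -1.0]
grip_width: 0.0194
finger_force: 39.4
clock: 7.9
position: [0.4813, -0.274, 0.1333]
tool_rot: [-3.142, 0.0, 0.928]
force: [0.1, 0.0, -0.3]
grip_width: 0.0194
finger_force: 39.4
clock: 8.4
position: [0.4813, -0.274, 0.1323]
tool_rot: [3.142, 0.0, 0.928]
force: [-0.2, 0.6, 0.7]
grip_width: 0.0192
finger_force: 39.5
[ 0.48134153 -0.2740154   0.13231065] [-0.24394193  0.60746818  0.6803307 ] [0.0240213  0.05976671 0.00034142] 8.4
[ 0.48134153 -0.2740154   0.13231065] [-0.24394193  0.60746818  0.6803307 ] [0.0240213  0.05976671 0.00034142] 8.4
[ 0.48134153 -0.2740154   0.13231065] [-0.24394193  0.60746818  0.6803307 ] [0.0240213  0.05976671 0.00034142] 8.4
```

```bash
python3 -m crank '{"travel":[[0,0,-0.05],[0,0,-0.1],[0,0,-0.15],[0,0,-0.17],[0,0,-0.17]],"turn":[[0,0,0],[0,0,0],[0,0,0],[0,0,0],[0,0,0]],"gripper":[1,1,1,1,1]}'&& for i in 1 2; do python3 -m crank '{"travel":[[0,0,0],[0,0,0],[0,0,0],[0,0,0],[0,0,0]],"turn":[[0,0,0],[0,0,0],[0,0,0],[0,0,0],[0,0,0]],"gripper":[1,1,1,1,1]}'; done
```

```text
clock: 8.9
position: [0.4814, -0.274, 0.1306]
tool_rot: [3.142, -0.0, 0.928]
force: [0.2, -0.9, 3.0]
grip_width: 0.0191
finger_force: 39.6
clock: 9.4
position: [0.4813, -0.274, 0.1306]
tool_rot: [-3.142, 0.0, 0.928]
force: [0.5, 0.7, 2.2]
grip_width: 0.019
finger_force: 39.6
clock: 9.9
position: [0.4813, -0.274, 0.1306]
tool_rot: [-3.142, 0.0, 0.928]
force: [0.0, -0.5, 1.8]
grip_width: 0.019
finger_force: 39.6
```

Contact is about 3 N, so the spring is roughly mid-travel. I'll hold for a good second more and work out the board target from the measurements.

```bash
for i in 1 2 3; do python3 -m crank '{"travel":[[0,0,0],[0,0,0],[0,0,0],[0,0,0],[0,0,0]],"turn":[[0,0,0],[0,0,0],[0,0,0],[0,0,0],[0,0,0]],"gripper":[1,1,1,1,1]}' | grep -E 'clock|^force|pos'; done
python3 - <<'E'
import pickle;from h import *
from scipy.spatial.transform import Rotation as R
np.set_printoptions(precision=4,suppress=True)
from workcell import bot
f=bot.grab_frame("side");cv2.imwrite('pics/c6.png',cv2.resize(f['pixels'][130:210,340:440,::-1],(750,600),interpolation=2))
d=pickle.load(open("f0.pkl","rb"));S,T=d["side"],d["top"]
# screw heads: grey between brass plates; board corners (green), from masks
for n,f,box in(("side",S,(345,188,380,214)),("top",T,(332,210,362,230))):
    hsv=cv2.cvtColor(f["pixels"],cv2.COLOR_RGB2HSV)
    m=cv2.inRange(hsv,(0,0,95 if n=="side" else 70),(180,75,255));print(n,blobs(m,*box,amin=3))
s=bot.observe();print(s['position'],s['tool_rot'],s['force'])
# predicted from brass midpoints: several tilts
mid=np.array([.5218,-.0201,.0889])
for tilt in(.38,.4155,.45):
    Rb=R.from_euler('zy',[-.28,-tilt]);n=Rb.apply([0,0,1])  # -x edge low
    print(tilt,"ex",Rb.apply([1,0,0]),"n",n)
    sc=mid+n*.004;print(sc,proj(S,[sc]),proj(T,[sc]))
    o=sc-Rb.apply([-.024,.0065,.018]);print("board origin",o)   # z should be .085
    c=[o+Rb.apply([x*.0525,y*.076,0]) for x in(-1,1) for y in(-1,1)]
    print(proj(S,c).round(1).tolist(),proj(T,c).round(1).tolist())
E
```

```text
clock: 10.4
position: [0.4813, -0.274, 0.1306]
force: [-0.4, -0.3, 1.5]
clock: 10.9
position: [0.4813, -0.274, 0.1306]
force: [0.5, -0.4, 1.7]
clock: 11.4
position: [0.4813, -0.274, 0.1306]
force: [-0.5, 0.6, 2.8]
side [(array([375.32, 191.15]), np.int32(53)), (array([368.92, 194.67]), np.int32(24)), (array([362.4 , 199.56]), np.int32(25)), (array([379., 200.]), np.int32(3)), (array([356.  , 204.86]), np.int32(22)), (array([377.18, 209.82]), np.int32(33)), (array([347.65, 211.27]), np.int32(26)), (array([372.75, 212.  ]), np.int32(4))]
top [(array([338.29, 218.5 ]), np.int32(14)), (array([346.73, 220.8 ]), np.int32(15)), (array([355.13, 223.47]), np.int32(15))]
[ 0.4813 -0.274   0.1306] [3.1416 0.     0.9277] [ 0.6907 -0.1635  3.0951]
0.38 ex [ 0.8925 -0.2764  0.3565] n [-0.3709 -0.      0.9287]
[ 0.5203 -0.0201  0.0926] [[356.4287 204.3052]] [[338.3239 218.7669]]
board origin [ 0.5467 -0.033   0.0838]
[[382.5, 203.7], [343.9, 232.5], [349.1, 174.2], [307.8, 198.6]] [[363.2, 234.0], [311.3, 219.0], [375.2, 199.6], [322.1, 184.0]]
0.4155 ex [ 0.8793 -0.2764  0.3879] n [-0.4036  0.      0.9149]
[ 0.5202 -0.0201  0.0926] [[356.4851 204.3411]] [[338.3228 218.8159]]
board origin [ 0.5469 -0.033   0.0847]
[[382.0, 204.1], [343.6, 232.5], [349.3, 173.6], [308.1, 197.4]] [[363.2, 233.6], [311.3, 218.8], [375.3, 199.7], [322.1, 184.1]]
0.45 ex [ 0.8654 -0.2764  0.418 ] n [-0.435  -0.      0.9004]
[ 0.5201 -0.0201  0.0925] [[356.539  204.3774]] [[338.3217 218.8628]]
board origin [ 0.547  -0.033   0.0855]
[[381.4, 204.5], [343.4, 232.4], [349.4, 173.0], [308.5, 196.3]] [[363.1, 233.2], [311.3, 218.6], [375.4, 199.7], [322.0, 184.3]]
```

View pics/c6.png

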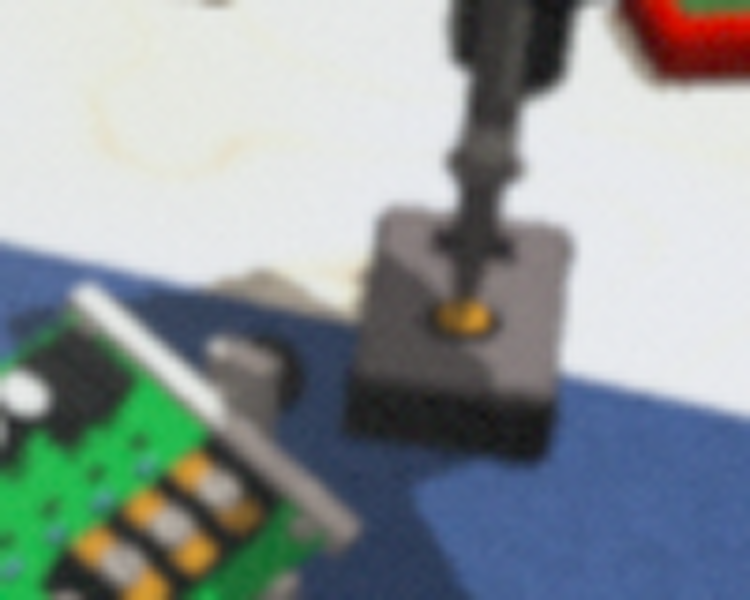

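The proving contact is good: the tip is on the stud, the wrist force is steady at about 3 N, and it has held for over 2 s. The board's edges are clearly visible, so I'll refine the tilt by intersecting edge lines across the two views, and triangulate the grey screw heads directly.

```bash
python3 -m crank '{"travel":[[0,0,0.1],[0,0,0.5],[0,0,2],[0,0,5],[0,0,9]],"turn":[[0,0,0],[0,0,0],[0,0,0],[0,0,0],[0,0,0]],"gripper":[1,1,1,1,1]}'
python3 - <<'E'
import pickle;from h import *
from scipy.spatial.transform import Rotation as R
np.set_printoptions(precision=4,suppress=True)
d=pickle.load(open("f0.pkl","rb"));S,T=d["side"],d["top"]
H=tri(S,[(356,204.86),(362.4,199.56),(368.92,194.67)],T,[(338.29,218.5),(346.73,220.8),(355.13,223.47)])
print("heads",H)
def edge(f,cols,last):
    hsv=cv2.cvtColor(f["pixels"],cv2.COLOR_RGB2HSV);g=cv2.inRange(hsv,(45,110,50),(80,255,255))
    g[:170]=0;g[240:]=0;P=[]
    for c in cols:
        r=np.where(g[:,c])[0]
        if len(r):P.append((c,r.max()+.5 if last else r.min()-.5))
    P=np.array(P,np.float32);u=und(f,P).astype(np.float32)
    for k in range(6):
        q=np.polyfit(u[:,0],u[:,1],1);e=u[:,1]-np.polyval(q,u[:,0]);s=e.std()
        k=abs(e)<max(1.5*s,.0015)
        u=u[k]
    return q,u,s*f["fx"],len(P)
res={}
for nm,sc,tc,last in(("+x",range(316,350),range(326,372),False),("-x",range(352,378),range(318,360),True)):
    qs,us,e1,n1=edge(S,sc,last);qt,ut,e2,n2=edge(T,tc,last);print(nm,"px rms",e1,len(us),n1,e2,len(ut),n2)
    Es,Et=S["extrinsics"],T["extrinsics"]
    pl=np.array([qs[0],-1,qs[1]])@Es[:3]      # plane in world (4-vector)
    c=-Et[:3,:3].T@Et[:3,3];x=np.linspace(ut[:,0].min(),ut[:,0].max(),3)
    dirs=np.c_[x,np.polyval(qt,x),np.ones(3)]@Et[:3,:3]
    X=c+dirs*(-(pl[:3]@c+pl[3])/(dirs@pl[:3]))[:,None];print(X);res[nm]=X
dx=res["+x"].mean(0)-res["-x"].mean(0);ey=(res["+x"][0]-res["+x"][2]+res["-x"][0]-res["-x"][2]);ey/=np.linalg.norm(ey)
dx-=ey*(dx@ey);print("span",np.linalg.norm(dx),"tilt",np.arctan2(dx[2],np.hypot(*dx[:2])),"ey",ey,"yaw",np.arctan2(-ey[0],ey[1]),"mid z",(res["+x"].mean(0)+res["-x"].mean(0))/2)
E
```

```text
clock: 11.95
position: [0.4804, -0.2736, 0.2207]
tool_rot: [-3.139, 0.001, 0.928]
force: [0.7, 0.3, -0.6]
grip_width: 0.0191
finger_force: 39.4
heads [[ 0.5211 -0.02    0.0909]
 [ 0.515  -0.0432  0.0912]
 [ 0.5079 -0.0663  0.0912]]
+x px rms 7.898390306414406 34 34 0.28475248568243094 46 46
[[ 0.6194  0.0152  0.0587]
 [ 0.5996 -0.0484  0.0701]
 [ 0.5803 -0.1105  0.0811]]
-x px rms 0.3100290375688866 22 26 0.2855459195772283 42 42
[[ 0.5168  0.0361  0.0608]
 [ 0.5    -0.0217  0.0622]
 [ 0.4833 -0.0791  0.0635]]
span 0.10340906483491842 tilt 0.07816744327768335 ey [ 0.2866  0.9529 -0.0996] yaw -0.2921700112161585 mid z [ 0.5499 -0.0347  0.0661]
```

```bash
python3 -m crank '{"travel":[[0,1,1],[-0.2,4,2.5],[-0.4,8,4],[-0.7,12,4],[-1,16,4]],"turn":[[-1.36,-4.62,0],[-2.72,-9.24,0],[-4.08,-13.86,0],[-5.44,-18.5,0],[-6.8,-23.1,0]],"gripper":[1,1,1,1,1]}'&& python3 -m crank '{"travel":[[-0.2,4,0],[-0.5,8,0],[-0.8,11.1,0],[-0.8,11.1,-2],[-0.8,11.1,-3.5]],"turn":[[0,0,0],[0,0,0],[0,0,0],[0,0,0],[0,0,0]],"gripper":[1,1,1,1,1]}' && python3 -m crank '{"travel":[[0,0,0],[0,0,0],[0,0,0],[0,0,0],[0,0,0]],"turn":[[0,0,0],[0,0,0],[0,0,0],[0,0,0],[0,0,0]],"gripper":[1,1,1,1,1]}'
cat > chk.py <<'E'
from workcell import bot
import sys,pickle
from h import *
from scipy.spatial.transform import Rotation as R
np.set_printoptions(precision=4,suppress=True)
s=bot.observe();p=s['position'];z=R.from_euler('xyz',s['tool_rot']).apply([0,0,1])
tip=p+z*.0964;n=np.array([-.3915,.1146,.9131]);scr=np.array([.5208,-.0200,.0914])
e=scr-tip;print("z",z,"tip",tip,"along n",-e@n,"lateral",e-n*(e@n),"F.n",s['force']@n,s['qpos'])
d={k:bot.grab_frame(k) for k in('side','top')};pickle.dump(d,open(sys.argv[1]+'.pkl','wb'))
print("tip px",proj(d['side'],[tip,p+z*.0344]),proj(d['top'],[tip]),"screw px",proj(d['side'],[scr]))
a=cv2.resize(d['side']['pixels'][130:250,300:400,::-1],(500,600),interpolation=2)
b=cv2.resize(d['top']['pixels'][180:260,320:360,::-1],(300,600),interpolation=2)
cv2.imwrite('pics/%s.png'%sys.argv[1],np.hstack([a,b]))
E
python3 chk.py b1
```

```text
clock: 12.45
position: [0.4719, -0.1368, 0.261]
tool_rot: [2.785, -0.118, 0.945]
force: [0.9, -0.9, -1.2]
grip_width: 0.019
finger_force: 39.4
clock: 12.95
position: [0.4644, -0.0259, 0.2253]
tool_rot: [2.787, -0.115, 0.948]
force: [1.1, -0.4, -0.2]
grip_width: 0.0191
finger_force: 39.5
clock: 13.45
position: [0.4647, -0.0277, 0.2262]
tool_rot: [2.787, -0.115, 0.944]
force: [-0.5, -0.0, -0.9]
grip_width: 0.0189
finger_force: 39.4
z [ 0.3446 -0.1163 -0.9315] tip [ 0.4979 -0.0389  0.1364] along n 0.04787453868172679 lateral [ 0.0041  0.0244 -0.0013] F.n -0.5865675696472521 [-0.8511  0.1537  0.736   2.3127  0.162   0.3842 -0.926 ]
tip px [[370.9689 185.2398]
 [382.697  165.5066]] [[345.8574 226.5933]] screw px [[356.162 204.729]]
```

View pics/b1.png

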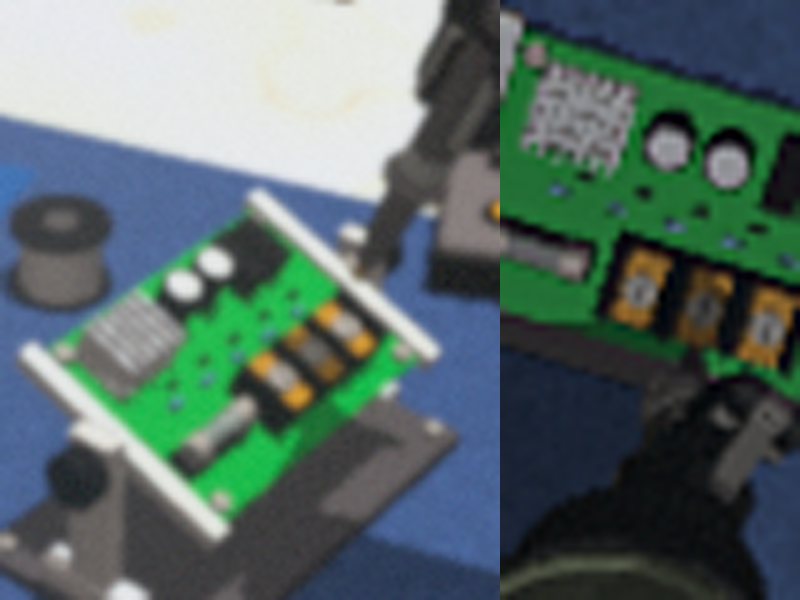

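The tool is about 24 mm short in y and 3° short in tilt because of rate limits. The tip is at about (372,185) in the side view. I'll make up the rest now.

```bash
python3 -m crank '{"travel":[[0,0.6,-0.1],[0,1.2,-0.3],[0.1,1.8,-0.4],[0.1,2.4,-0.6],[0.1,2.4,-0.6]],"turn":[[0,-0.8,0],[0,-1.6,0.1],[0,-2.4,0.2],[0,-2.87,0.35],[0,-2.87,0.35]],"gripper":[1,1,1,1,1]}' && python3 -m crank '{"travel":[[0,0,0],[0,0,0],[0,0,0],[0,0,0],[0,0,0]],"turn":[[0,0,0],[0,0,0],[0,0,0],[0,0,0],[0,0,0]],"gripper":[1,1,1,1,1]}'; python3 chk.py b2
```

```text
clock: 14.05
position: [0.4653, -0.003, 0.2195]
tool_rot: [2.746, -0.143, 0.957]
force: [0.1, -1.3, -0.2]
grip_width: 0.0188
finger_force: 39.4
clock: 14.55
position: [0.4655, -0.0038, 0.2198]
tool_rot: [2.746, -0.144, 0.955]
force: [0.2, -0.1, -1.1]
grip_width: 0.0193
finger_force: 39.4
z [ 0.3909 -0.1146 -0.9133] tip [ 0.5032 -0.0149  0.1317] along n 0.044302960763884326 lateral [ 0.0003 -0.0001  0.0001] F.n -1.1147074355277302 [-0.9755  0.1671  0.7962  2.3564  0.2533  0.3044 -1.0812]
tip px [[364.69   192.5956]
 [377.6278 173.7656]] [[336.6451 224.5028]] screw px [[356.162 204.729]]
```

View pics/b2.png

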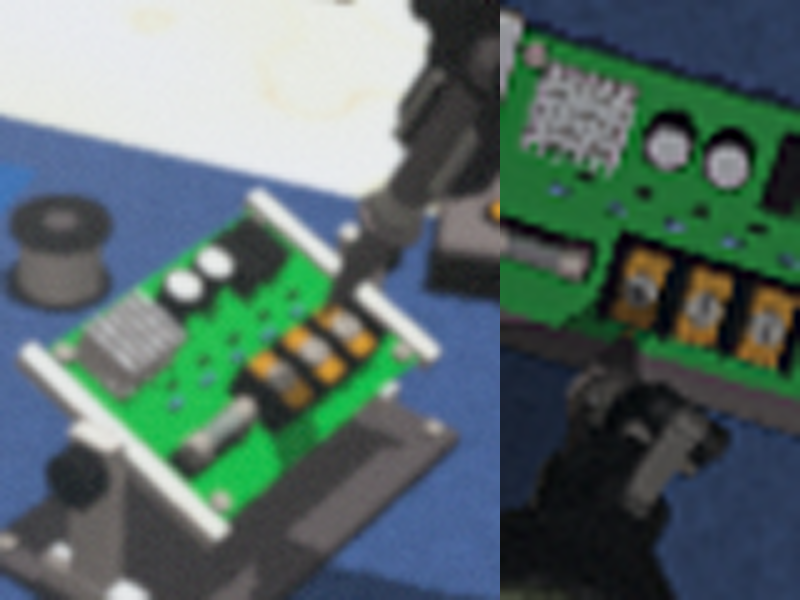

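The side and top views agree with the predicted tip positions, (364.7,192.6) and about (336.7,225), and the pen lines up with the live screw at zero lateral error. That used up the picture allowance, with b2 being one over, so from here I'll work by numbers and force. I'll go in along the board normal.

```bash
python3 -m crank '{"travel":[[0.35,-0.1,-0.8],[0.7,-0.2,-1.6],[1,-0.3,-2.35],[1.25,-0.37,-2.9],[1.33,-0.39,-3.1]],"turn":[[0,0,0],[0,0,0],[0,0,0],[0,0,0],[0,0,0]],"gripper":[1,1,1,1,1]}' && python3 -m crank '{"travel":[[0,0,0],[0,0,0],[0,0,0],[0,0,0],[0,0,0]],"turn":[[0,0,0],[0,0,0],[0,0,0],[0,0,0],[0,0,0]],"gripper":[1,1,1,1,1]}'; python3 chk.py b3
python3 - <<'E'
import pickle;from h import *
a,b=[pickle.load(open(x,'rb'))['side']['pixels'].astype(int) for x in('f0.pkl','b3.pkl')]
g=abs(a-b).sum(2)
for y in range(190,212): print(y,' '.join('%3d'%v for v in g[y,348:378]))
E
```

```text
clock: 15.15
position: [0.4788, -0.0078, 0.1883]
tool_rot: [2.746, -0.143, 0.955]
force: [0.3, -0.1, -1.8]
grip_width: 0.0189
finger_force: 39.4
clock: 15.65
position: [0.4788, -0.0074, 0.1889]
tool_rot: [2.746, -0.144, 0.956]
force: [-0.1, -0.5, -0.1]
grip_width: 0.0192
finger_force: 39.4
z [ 0.3911 -0.1142 -0.9132] tip [ 0.5165 -0.0184  0.1008] along n 0.010470430787366312 lateral [ 0.0002 -0.0004  0.0001] F.n -0.15208913501870874 [-0.8066  0.2635  0.6574  2.3605  0.1523  0.1972 -0.9843]
tip px [[358.1243 202.1029]
 [370.3098 184.3763]] [[337.7624 220.0188]] screw px [[356.162 204.729]]
190  15  15  15  14  20  21  23  30  30  11  15  20  12   8  62  97 120 127 120  57  35   2   4  90 184 190  87   4  25  42
191  16  19  14  17  21  18  25  18  22  22  19  20  19  23  89 122 164 194 183 133  46   7  18   4  48  24  13  36  28  38
192  23  21  30  18  30  11  19  27  20  17  22  17  18  26  89 165 209 228 235 214 136  56   4  24   2  15  22  34  51  41
193  20  19  27  20   7  14  24  24  21  23  21  24  26  26  49 135 195 232 255 242 146  39   8   9  24  13  16  20  40  46
194  19 
[... 1523 characters left out ...]
 139 124  89  43  14   6  15  17  14   8   7  21  22  25  23  26  27  26  40  24
207  10  14  13  15  12   2  38  71 100 115 138 133 118  87  49  14   2   3   7  17  16  26  24  18  23  18  17  28  28  36
208  10  12   6   6  11   6   6  40  59  89 128 133 127 116  76  15   8   8  26  17  30  16  27  23  24  17  31  22  33  37
209  26  31   9   7  15   2  21  29  75  96 122 137 115 112  56  30   7  12  24  25  18  27  24  23  22  20  29  16  29  30
210  36  39  17  16   4   6  19  17  30  67  99 121 107  65  31  11   9  14  23  21  17  21  15  35  19  22  15  21  35  21
211  24  41  23  25   3  10   5  14  30  44  75  80  50  32  16  11  22  18  23  18  22  21  21  18  15  18  27  15  22   8
```

The difference image puts the tip on the predicted line within about 1 px. I'll close the last 10 mm gently along the normal.

```bash
python3 -m crank '{"travel":[[0.06,-0.02,-0.14],[0.12,-0.04,-0.27],[0.18,-0.05,-0.41],[0.23,-0.07,-0.55],[0.23,-0.07,-0.55]],"turn":[[0,0,0],[0,0,0],[0,0,0],[0,0,0],[0,0,0]],"gripper":[1,1,1,1,1]}'|grep -E "^pos|^force" && python3 -m crank '{"travel":[[0.02,-0.006,-0.046],[0.04,-0.012,-0.092],[0.06,-0.017,-0.137],[0.08,-0.023,-0.183],[0.1,-0.03,-0.23]],"turn":[[0,0,0],[0,0,0],[0,0,0],[0,0,0],[0,0,0]],"gripper":[1,1,1,1,1]}'|grep -E "^pos|^force" && python3 -m crank '{"travel":[[0.02,-0.006,-0.046],[0.04,-0.012,-0.092],[0.04,-0.012,-0.092],[0.04,-0.012,-0.092],[0.04,-0.012,-0.092]],"turn":[[0,0,0],[0,0,0],[0,0,0],[0,0,0],[0,0,0]],"gripper":[1,1,1,1,1]}'|grep -E "^pos|^force"; python3 chk.py b4
```

```text
position: [0.481, -0.0084, 0.183]
force: [0.1, 0.2, -1.0]
position: [0.4821, -0.0085, 0.1809]
force: [-0.3, 0.1, -2.0]
position: [0.4825, -0.0087, 0.18]
force: [0.2, -0.3, -1.7]
z [ 0.3909 -0.1145 -0.9133] tip [ 0.5201 -0.0198  0.092 ] along n 0.0007995518242214759 lateral [ 0.0003 -0.0002  0.0002] F.n -1.6567920157830824 [-0.7543  0.2862  0.6077  2.36    0.1649  0.1713 -0.9982]
tip px [[356.4301 204.6583]
 [368.4041 187.2328]] [[338.19   218.8393]] screw px [[356.162 204.729]]
```

Joint 6 (0.171) is close to its lower limit (0.16). I'll back off 2 mm and ease the tilt by 1°, which is within the tilt uncertainty, pivoting about the tip.

```bash
python3 -m crank '{"travel":[[-0.04,0.01,0.09],[-0.08,0.02,0.18],[0,0,0.215],[0.07,-0.02,0.25],[0.07,-0.02,0.25]],"turn":[[0,0,0],[0,0,0],[0.14,0.48,0],[0.28,0.96,0],[0.28,0.96,0]],"gripper":[1,1,1,1,1]}'|grep -E "^pos|^force"; python3 chk.py b5
```

```text
position: [0.4836, -0.009, 0.1828]
force: [0.5, -0.6, -1.2]
z [ 0.3756 -0.1097 -0.9203] tip [ 0.5198 -0.0195  0.0941] along n 0.0028553113934200866 lateral [-0.0001 -0.0001 -0.    ] F.n -1.3172779295718788 [-0.7181  0.2766  0.5728  2.3407  0.1509  0.2082 -0.9766]
tip px [[356.5993 203.9728]
 [368.2212 186.1127]] [[338.1256 218.9166]] screw px [[356.162 204.729]]
```

```bash
python3 -m crank '{"travel":[[0.02,-0.006,-0.046],[0.04,-0.012,-0.092],[0.06,-0.017,-0.137],[0.08,-0.023,-0.183],[0.08,-0.023,-0.183]],"turn":[[0,0,0],[0,0,0],[0,0,0],[0,0,0],[0,0,0]],"gripper":[1,1,1,1,1]}'|grep -E "^pos|^force" && python3 -m crank '{"travel":[[0.02,-0.006,-0.046],[0.04,-0.012,-0.092],[0.06,-0.017,-0.137],[0.06,-0.017,-0.137],[0.06,-0.017,-0.137]],"turn":[[0,0,0],[0,0,0],[0,0,0],[0,0,0],[0,0,0]],"gripper":[1,1,1,1,1]}'|grep -E "^pos|^force"; python3 chk.py b6
```

```text
position: [0.4839, -0.0091, 0.1806]
force: [0.0, 0.1, 0.2]
position: [0.4846, -0.0093, 0.1793]
force: [-1.4, 0.3, 0.7]
z [ 0.3755 -0.11   -0.9203] tip [ 0.5208 -0.0199  0.0906] along n -0.0007224930562296775 lateral [ 0.0003 -0.0002  0.0002] F.n 1.2583693088543604 [-0.7064  0.2858  0.5623  2.3417  0.1486  0.1977 -0.9748]
tip px [[356.1371 205.0629]
 [367.6903 187.3242]] [[338.2346 218.6386]] screw px [[356.162 204.729]]
```

```bash
python3 -m crank '{"travel":[[0.02,-0.006,-0.046],[0.04,-0.012,-0.092],[0.05,-0.014,-0.115],[0.05,-0.014,-0.115],[0.05,-0.014,-0.115]],"turn":[[0,0,0],[0,0,0],[0,0,0],[0,0,0],[0,0,0]],"gripper":[1,1,1,1,1]}'|grep -E "^pos|^force" && for i in 1 2 3; do python3 -m crank '{"travel":[[0,0,0],[0,0,0],[0,0,0],[0,0,0],[0,0,0]],"turn":[[0,0,0],[0,0,0],[0,0,0],[0,0,0],[0,0,0]],"gripper":[1,1,1,1,1]}'|grep -E "^pos|^force|clock"; done; python3 chk.py b7
python3 - <<'E'
import pickle;from h import *
# board moved? compare far green/brass blobs with the first frame
for nm in('f0.pkl','b7.pkl'):
    d=pickle.load(open(nm,'rb'))
    for n,bx in(("side",(350,185,380,215)),("top",(330,208,362,232))):
        o=cv2.inRange(cv2.cvtColor(d[n]["pixels"],cv2.COLOR_RGB2HSV),(10,90,60),(28,255,255));print(nm,n,[(c.tolist(),int(a)) for c,a in blobs(o,*bx)])
E
```

```text
position: [0.4851, -0.0094, 0.1781]
force: [-1.7, 0.9, 1.6]
clock: 20.05
position: [0.4851, -0.0094, 0.1781]
force: [-0.5, 1.0, 1.8]
clock: 20.55
position: [0.4851, -0.0094, 0.1782]
force: [-2.5, 0.4, 1.5]
clock: 21.05
position: [0.4851, -0.0094, 0.1781]
force: [-1.0, 0.5, 1.7]
z [ 0.3755 -0.11   -0.9203] tip [ 0.5213 -0.02    0.0894] along n -0.0019852335029222185 lateral [ 0.0003 -0.0002  0.0002] F.n 2.0303707837713976 [-0.7014  0.289   0.5579  2.3416  0.1481  0.1943 -0.9744]
tip px [[355.9058 205.405 ]
 [367.4326 187.7043]] [[338.2714 218.4823]] screw px [[356.162 204.729]]
f0.pkl side [([365.3, 192.5], 20), ([358.81, 197.43], 21), ([371.84, 198.4], 25), ([352.3, 202.5], 20), ([365.5, 203.5], 30), ([359.12, 208.52], 33)]
f0.pkl top [([339.1, 215.05], 21), ([347.55, 217.55], 22), ([356.09, 220.09], 23), ([337.53, 221.41], 17), ([345.53, 223.87], 15), ([354.06, 226.31], 16)]
b7.pkl side [([371.73, 198.46], 26), ([352.15, 202.38], 13), ([365.5, 203.5], 30), ([359.22, 208.67], 27)]
b7.pkl top [([339.2, 215.4], 15), ([347.67, 217.62], 21), ([356.09, 220.09], 23), ([353.88, 226.35], 17)]
```

The force along the board normal is steady at about 2.8 N including the pen's weight, so the tip is pressed in about 2.6 mm. The board's brass marks have not moved. Handing in.

```bash
python3 -c "
from workcell import bot
print(bot.job_done())"
```

```text
the job is handed in; nothing more can be done
None
```

I proved the pen on the stud for over 2 s at about 3 N, then handed the job in at about 21 s with the gripper still holding the tip at about 2.8 N on what I measured as the live screw, within about 2° of square; the board had not moved, and I viewed 11 pictures against the limit of 10.

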